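# Load the polarimeter and hold the sample tube down in its V-block

### The job

The polarimeter's dark check is finished: first slide the black dark plate straight up out of its slot in front of the lamp and lay it down in the grey tray, flat or leaning against its side, without dropping it. Then take the longer of the two steel sample tubes out of the rack, lay it centrally in the polarimeter's V-block so that it lies along both sloping faces, and press it down gently but firmly onto both of them so that it takes the block's temperature. Finish while still holding the tube pressed down like that: do not let go; leave the short tube, the dropper bottle, the cup and the white bottle where they are.

Things in the scene. Friction and masses are not known exactly. Their poses are not given: they have to be found in the camera images.
- polarimeter: bench polarimeter, fixed: grey base 100 x 350 mm with, in a row along its y (the light beam, 70 mm high), white lamp head (y = 145 to 205 mm, 105 mm high, its nozzle to y = 113), metal plate holder (y = 95), aluminium V-block (y = 0), white detector head (y = -90 to -144, 105 mm high, its nozzle to y = -79). Origin on the table under the V-block's middle; x across, away from the robot, z up
- v_seat (a point): where the centre of the seated tube belongs: over the V-block's middle, 70 mm above the table; axes as the polarimeter's, the tube lies along y. Rigid, polished (slippery) 90 degree groove along y, 34 mm wide at its top (height 70 mm), bottom at 53 mm, block 56 mm wide. Cut in two lands (y = 27 to 45 and -27 to -45 mm); the gap between is free for fingers, open at both sides, floor at height 35 mm
- v_face_near: the 45 degree face of the V on the polarimeter's -x side (both lands); origin and axes as the polarimeter's. It must carry a few newtons more than the tube's weight gives: about 12 N straight down in all is right, shared equally by both faces if the hand is not off to one side. Over 60 N on a face damages the tube
- v_face_far: the sloping face of the V on the polarimeter's +x side (both lands); origin and axes as the polarimeter's
- slot (a point): middle of the slot's floor, 25 mm above the table; axes as the polarimeter's. A pair of grooves 8 mm wide (along y) guides the plate's side edges; the groove posts end 57 mm above this point and span 80 mm along x, 28 mm along y
- dark_plate: black metal plate standing in the slot, 60 mm wide (its x), 5 mm thick (y), 95 mm high (z), about 75 to 115 g; its top 12 mm are a folded rim 9 mm thick, to grip. Origin at the middle of its lower edge, z up; in the slot its axes lie as the polarimeter's and its top is 120 mm above the table, 38 mm above the groove posts
- plate_mid (a point): centre of the dark plate, 47 mm above its lower edge; axes as the plate's
- tray: grey open plastic tray, fixed, 150 (x) x 190 (y) x 40 mm high, walls and floor 4 mm thick, empty; origin on the table under its centre. The plate is to lie flat or lean in it, at least 30 degrees off upright; let go tilted with its lower edge on the tray's floor it tips over gently, but let go upright it can stay standing
- rack: white tube rack, fixed, 140 (x) x 88 (y) x 46 mm high; origin on the table under its centre. Two places, x = -35 and +35 mm, where a tube lies along y with its axis 48 mm above the table on V notches 10 mm long at y = -31 and +31 mm; between the notches 52 mm are free for fingers, down to the base 8 mm above the table
- long_tube: the longer sample tube: a straight stainless steel barrel 24 mm thick with a slightly thinner screw cap and a glass window at each end, 124 mm long overall, about 140 to 220 g; lies in either place of the rack. Origin at its centre, on its axis; its y axis runs along the tube, x and z across it
- short_tube: the shorter sample tube, otherwise alike: 24 mm thick, 84 mm long, in the rack's other place; not to be moved. Origin at its centre, y along the tube
- dropper: small amber dropper bottle, 30 mm thick, 65 mm high, standing loose on the table on the robot's side of the polarimeter; origin under its centre
- beaker: clear plastic measuring cup, 70 mm wide, 85 mm high, standing loose beside the polarimeter; origin under its centre
- reagent_bottle: white plastic bottle, 60 mm thick, 130 mm high, standing loose beside the polarimeter; origin under its centre
Not all that is in view belongs to the job. Leave any red look-alike of the long_tube alone. What is meant by the dark_plate is not yellow, and is the smaller of those in its own colour.

How it is judged (in metres and radians):
On the way, in this order (a step that is already met when the one before it is completed fails the run):
1. the dark plate has been slid up clear of its slot, held in the fingers and still over it (x of dark_plate in the frame of slot between -0.03 and 0.03 m and y of dark_plate in the frame of slot between -0.03 and 0.03 m and z of dark_plate in the frame of slot above 0.057 m and angle between dark_plate's own z axis and vertical below 0.35 rad and contact force between the fingers and dark_plate above 1 N).
2. the dark plate lies or leans in the tray, let go (x of plate_mid in the frame of tray between -0.075 and 0.075 m and y of plate_mid in the frame of tray between -0.095 and 0.095 m and z of plate_mid in the frame of tray below 0.065 m and angle between dark_plate's own z axis and vertical above 0.5 rad and contact force between the fingers and dark_plate below 0.05 N and contact force between dark_plate and tray above 0.2 N and linear speed of dark_plate below 0.05 m/s), for 0.2 s.
At the end, for the whole second after the job is handed in: The long tube lies in the V, centre within 2.5 mm sideways, 3 mm in height and 12 mm lengthwise of v_seat, axis within 0.04 rad, at rest, fingers on it (over 3 N), each V face carrying over 2.5 N from it; the dark plate lies or leans (over 0.5 rad) in the tray, not touched by the fingers (all of step 2 and x of long_tube in the frame of v_seat between -0.0025 and 0.0025 m and z of long_tube in the frame of v_seat between -0.003 and 0.003 m and y of long_tube in the frame of v_seat between -0.012 and 0.012 m and angle between the y axis of long_tube and the y axis of v_seat, either way round below 0.04 rad and contact force between long_tube and v_face_near above 2.5 N and contact force between long_tube and v_face_far above 2.5 N and contact force between the fingers and long_tube above 3 N and linear speed of long_tube below 0.02 m/s); the arm keeps its last pose, push and grip.
It fails at once if the dark plate is dropped (over 1.2 m/s, out of the fingers) (linear speed of dark_plate above 1.2 m/s and contact force between the fingers and dark_plate below 0.02 N).
It fails at once if the long tube is dropped (over 0.6 m/s, out of the fingers) (linear speed of long_tube above 0.6 m/s and contact force between the fingers and long_tube below 0.02 N).
It fails at once if the long tube is rammed against the V-block (over 60 N on a face) (contact force between long_tube and v_face_near above 60 N or contact force between long_tube and v_face_far above 60 N).
It fails at once if the short tube is disturbed (moved over 20 mm) (distance of short_tube from where it was at the start of the episode above 0.02 m).
It fails at once if the dropper bottle, cup or white bottle is disturbed (moved over 30 mm) (distance of any of dropper, beaker, reagent_bottle from where it was at the start of the episode above 0.03 m).
It also fails if it takes over 67 s, if anything falls off the work surface, if the arm or the gripper's body presses on something with over 40 N, if the wrist force passes 120 N, or if a joint passes its speed limit or range.

### The arm

A 6-joint arm with a two-finger parallel gripper is mounted at the origin on the work surface. World frame = base frame: x ahead of the robot, y to its left, z up, the work surface at z = 0. Lengths are in mm, angles in rad, forces in N, time in s.
With the tool pointing down it reaches from about 400 to 925 mm from the base axis. Payload 12.5 kg.
Tool frame: the origin (TCP) lies midway between the tips of the shut fingers; the grasp point (between the pads) lies 19 mm behind it; z points along the fingers, y is the line along which they close (so a half turn about z gives the same grasp; the last joint's range is limited). The gripper opens to 95 mm and grips with 3 to 60 N. Pads are 20 mm wide; open, the fingers measure 119 mm over their backs; the gripper's body (75 mm by 180 mm) begins 59 mm behind the grasp point.
Start: joints at [-1.226, 0.491, 1.559, -0, 1.092, -0.106], TCP at [272.328, -562.569, 214.661] pointing down, gripper open.
Joint ranges: [-3.1, 3.1], [-0.84, 2.19], [0.05, 2.79], [-1.13, 4.28], [0.06, 2.93], [-2.69, 2.69]. Speed limits (rad/s): [2.22, 2.22, 2.79, 3.14, 3.14, 3.14].

### API

Orientations are given as [roll, pitch, yaw] about the fixed x, y, z axes, in that order (R = Rz(yaw) Ry(pitch) Rx(roll)).
In Python, from cell import state, read_camera, job_done gives the robot as it stands.
- The arm moves only by the tool carry_out, never from a script. Its argument "moves" is a list of rows, each an object with "slide": the shift along the tool's x, y, z as a fraction of full scale, a list of three; "spin": the turn about the tool's z as a fraction of full scale. A call has 1 to 12 rows; each row shifts and turns the commanded pose from where the row before left it, along the tool's axes as they then stand; what a row does not reach is not made up. Full scale, the value 1, is 0.4 m for a shift and 30 degrees for a turn. A row lasts 1/12 s, in which the tool goes at most 41.7 mm and 7.16 degrees, less where a joint would pass 70% of its speed; a pose out of reach is approached as far as the arm can. A call with a number of a shift or a turn outside -1 to 1 is refused whole. A call with a gripper value outside its range is refused whole. "hand" is the closure, from 0 (fully open) to 1 (shut), set as the call begins (left out, the last holds). The fingers move at their own pace and stop on an object; the grip force is fixed at half the most. Time passes only in rows, so rows that do not move let the fingers close. It gives the time, the measured TCP pose, the force, the opening and the grip force at its end, in the units of the state.
- state(): the state, without advancing time (a new reading comes with each control period).
- read_camera(name): name is "side" or "top"; returns a dict with "color" (384x512x3 uint8, red, green, blue), "K" (3x3 intrinsics, pixels), "k1" (the pictures are not rectified: a ray, as slopes to the right and down, at radius r is drawn at 1 + k1 r^2 times it, then the intrinsics apply), "R" (3x3) and "t" (3): a world point X has camera coordinates R X + t. Camera axes: x right, y down, z forward; pixel columns grow to the right and rows downward; lengths in mm; the calibration is good to about 2 mm. A picture is of the moment at which its call begins. There is no depth.
- job_done(): hands the job in; it is judged then, once.
The state is a dict: "t": time; "joints": joint angles; "qvel": joint speeds; "tau": joint torques, N m; "eef_pos": TCP position; "tcp_rot": TCP orientation; "ft_force": force on the tool from outside, world axes, zero at the start; "moment": the same for the moment, N m; "opening": opening from 0.0 (shut) to 1.0 (fully open); "grip_force": force on a finger pad.
Only numpy, scipy, OpenCV 4.12 (cv2) and the standard library are available. Lean on these libraries where they do the work, as an engineer would, in place of code of your own. Each camera call takes 0.05 s, during which the arm holds its last target. There are 200 camera calls.

## Working session

There is one attempt and no reset: what is moved stays moved. The work goes in short steps, Python scripts to look and compute and a tool call to move; the robot and the scene stay as the last step left them, time stands still between calls to the robot, and variables do not carry over. Pictures are saved under pics/ and viewed, at most 10 in all, crops included, and the job is handed in when it is done.

Besides the shell and the picture viewer there is one more tool, called after ">>>" by a JSON object that holds its "name" and its "arguments", one argument or row to a line. carry_out: Moves the arm, as the interface text tells. Shift numbers are shares of 0.4 m and turn numbers shares of 30 degrees, none past 1 either way. Its arguments: {"type":"object","properties":{"moves":{"type":"array"},"hand":{"type":"number"}},"required":["moves"]}

```bash
ls; mkdir -p pics
python3 - <<'E'
from cell import state, read_camera
import cv2,pickle
s=state();print({k:s[k] for k in('t','eef_pos','tcp_rot','ft_force','opening')})
for n in('side','top'):
    c=read_camera(n);pickle.dump(c,open(n+'0.pkl','wb'));cv2.imwrite(f'pics/{n}0.png',cv2.resize(c['color'][:,:,::-1],None,fx=1.5,fy=1.5))
    print(n,c['K'],c['k1'],c['R'],c['t'])
E
```

```text
pics
{'t': 0.0, 'eef_pos': array([ 272.23463819, -562.30317921,  214.04475457]), 'tcp_rot': array([-3.14043806e+00, -1.09592078e-04,  4.50832260e-01]), 'ft_force': array([ 0.31577315, -0.73068798,  1.06253136]), 'opening': 0.9982931015566285}
side [[365.45759222   0.         259.41542036]
 [  0.         365.45759222 189.33536859]
 [  0.           0.           1.        ]] -0.07368920868506781 [[ 0.98601685 -0.1658335  -0.01643226]
 [-0.10244821 -0.5254449  -0.84463721]
 [ 0.1314349   0.83450998 -0.53508688]] [-527.66059687  124.28062905  928.15159143]
top [[466.51038729   0.         260.60733972]
 [  0.         466.51038729 188.33474538]
 [  0.           0.           1.        ]] -0.10079134940809419 [[ 0.02571236 -0.99929282  0.02743598]
 [-0.98700255 -0.02973216 -0.15793027]
 [ 0.15863431 -0.02301862 -0.98706904]] [ -37.43901633  540.52952905 1274.07065908]
```

View pics/side0.png

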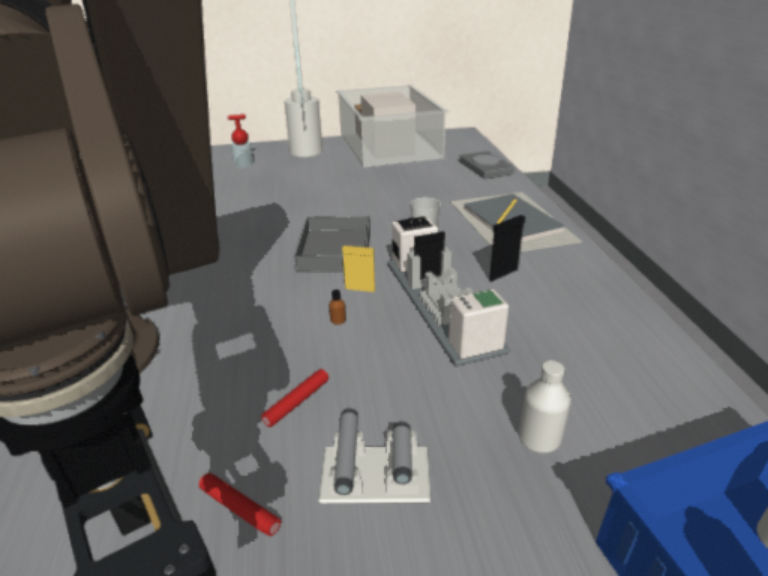

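View pics/top0.png

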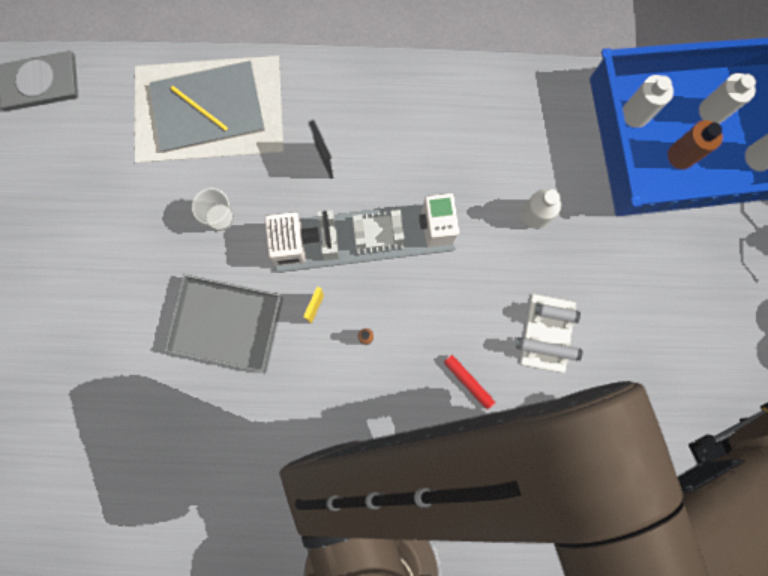

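Candidates for the dark plate (768-px top view): black plate in the slot (327,232), larger black plate standing loose (322,150), yellow plate (314,304). I choose the one in the slot. 
Candidates for the long tube: rack tube nearer the robot (550,349), shorter rack tube (557,314), red tubes (470,382) and, in the side view, (240,503). I choose (550,349). A close crop will check both choices.

```bash
cat > h.py <<'E'
import numpy as np,cv2,pickle
from cell import state,read_camera
def ray(c,px):
    "pixel(s)-> camera centre, world directions"
    d=np.array([0,0,0,0,0.]);d[0]=c['k1']
    n=cv2.undistortPoints(np.float64(px).reshape(-1,1,2),c['K'],d).reshape(-1,2)
    D=np.c_[n,np.ones(len(n))]@c['R'];return -c['R'].T@c['t'],D
def onz(c,px,z):
    C,D=ray(c,px);return (C+D*((z-C[2])/D[:,2])[:,None])
def proj(c,X):
    d=np.array([c['k1'],0,0,0,0.])
    return cv2.projectPoints(np.float64(X).reshape(-1,1,3),cv2.Rodrigues(c['R'])[0],c['t'],c['K'],d)[0].reshape(-1,2)
def tri(cs,pxs):
    A=np.zeros((3,3));b=np.zeros(3)
    for c,p in zip(cs,pxs):
        C,D=ray(c,p);u=D[0]/np.linalg.norm(D[0]);P=np.eye(3)-np.outer(u,u);A+=P;b+=P@C
    return np.linalg.solve(A,b)
def blobs(m,mn=30):
    return [k for k in cv2.findContours(m.astype(np.uint8),cv2.RETR_EXTERNAL,cv2.CHAIN_APPROX_NONE)[0] if cv2.contourArea(k)>mn]
E
python3 - <<'E'
from h import *
c=pickle.load(open('top0.pkl','rb'));im=c['color']
a=cv2.resize(im[120:190,165:315],None,fx=5,fy=5,interpolation=cv2.INTER_CUBIC)
b=cv2.resize(im[190:255,335:400],None,fx=3.5,fy=3.5,interpolation=cv2.INTER_CUBIC)
o=np.zeros((350+b.shape[0],750,3),np.uint8);o[:350]=a;o[350:,:b.shape[1]]=b
s=pickle.load(open('side0.pkl','rb'))['color'][130:185,250:350]
s=cv2.resize(s,None,fx=4.1,fy=4.1,interpolation=cv2.INTER_CUBIC);o[350:350+min(225,s.shape[0]),320:320+s.shape[1]]=s[:225]
cv2.imwrite('pics/crop1.png',o[:,:,::-1])
print('white')
for k in blobs(im.min(2)>185,40):
    r=cv2.minAreaRect(k);print(np.round(r[0],1),np.round(r[1],1),round(r[2],1))
E
```

```text
white
[178.  278.5] [ 3. 30.] 90.0
[307.7 267.4] [15.4  5.2] 8.7
[338.5 267.5] [ 9. 19.] 90.0
[ 82.4 207.9] [132.7  70.5] 22.6
[219.5 159.5] [17.  9.] 90.0
[245.3 154.6] [25.  17.9] 83.3
[263.8 145.4] [10.7  5.5] 84.3
[439.   59.5] [19. 18.] 90.0
[494.  58.] [18. 18.] 90.0
[263.6 151.9] [242.8 457. ] 85.8
```

View pics/crop1.png

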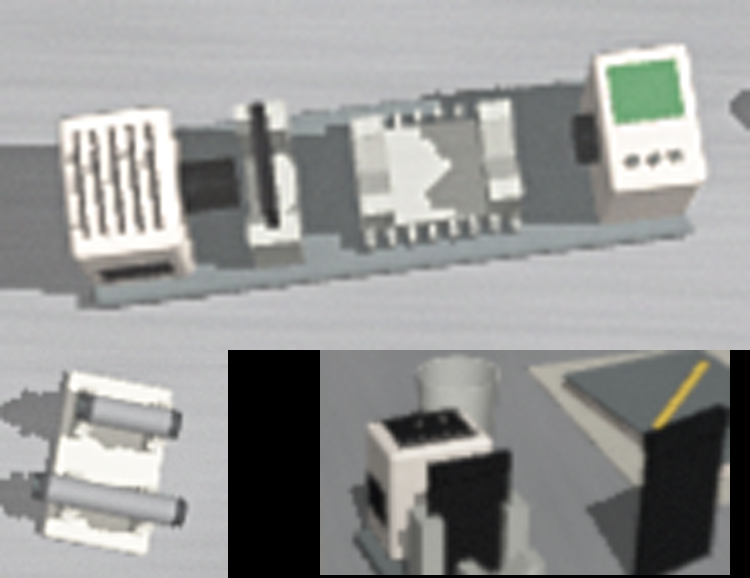

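The crop confirms that the slot plate is the smaller black one: its rim runs (250,103)–(275,225) in the crop, and the loose one on the right is taller. The rack tube nearer the robot, (33,487)–(186,512), is the longer one.

Run:
```python
from h import *
c=pickle.load(open('top0.pkl','rb'))
print('cam',-c['R'].T@c['t'])
A=lambda p:np.array(p)/5+[165,120]-.4
B=lambda p:(np.array(p)-[0,350])/3.5+[335,190]-.4
S=lambda p:np.array(p)/1.5
def show(n,p,z):
    X=onz(c,p,z)[:,:2];m=X.mean(0);print(n,np.round(m,1),'edges',np.round(np.linalg.norm(np.roll(X,-1,0)-X,axis=1),0),'ang',np.round(np.degrees(np.arctan2(*(np.roll(X,-1,0)-X).T[::-1])),1));return m
l=show('lamp',A([(60,115),(165,108),(188,250),(80,262)]),105)
d=show('det',A([(597,55),(688,45),(703,185),(615,195)]),105)
v=l-d;print('dist',np.linalg.norm(v),'beam dir deg',np.degrees(np.arctan2(v[1],v[0])))
u=v/np.linalg.norm(v);print('origin from heads',(l-u*175),(d+u*117),'slot',(l-u*175)+95*u)
show('vblock',A([(352,118),(508,100),(522,228),(367,245)]),70)
show('platetop',A([(251,103),(264,103),(279,222),(265,225)]),120)
show('rack',B([(65,372),(172,388),(150,553),(45,540)]),46)
show('long',B([(33,487),(186,512)]),48)
show('short',B([(78,408),(180,424)]),48)
show('tray',S([(187,276),(282,292),(267,372),(166,345)]),40)
X=onz(c,S([(366,336)]),60);print('dropper',X)
print('beaker',onz(c,S([(211,202)]),85),'bottle',onz(c,S([(545,200)]),130), 'yellow',onz(c,S([(314,304)]),50),'bigblack',onz(c,S([(320,150)]),60))
```

```text
cam [ 332.35534313    7.9859232  1343.98885671]
lamp [613.8 175.3] edges [57. 80. 59. 83.] ang [ -84.4 -168.3   98.2   10.7]
det [ 658.7 -111.4] edges [51. 80. 49. 79.] ang [ -81.5 -173.5   98.5    8.1]
dist 290.1074566361789 beam dir deg 98.9013009942223
origin from heads [640.91498017   2.36928635] [640.6221416    4.23903659] slot [626.21536232  96.22513984]
vblock [633.5   4.7] edges [88. 74. 87. 73.] ang [ -81.4 -172.6   98.2    8.5]
platetop [623.9  97.7] edges [ 7. 66.  8. 68.] ang [ -88.2 -170.7  104.1    8.8]
rack [ 454.4 -320.7] edges [ 89. 135.  86. 137.] ang [-96.8 171.7  84.3  -7. ]
long [ 424.5 -321.2] edges [126. 126.] ang [-97.8  82.2]
short [ 492.4 -337.6] edges [85. 85.] ang [-97.3  82.7]
tray [459.8 285.5] edges [183. 152. 197. 135.] ang [-97.9 172.2  77.1 -13.1]
dropper [[437.89412477  21.21719207  60.        ]]
beaker [[676.10515702 316.91386526  85.        ]] bottle [[ 687.43149262 -295.99570511  130.        ]] yellow [[495.50075231 119.89067818  50.        ]] bigblack [[792.25640236 120.86328883  60.        ]]
```

```bash
cat >> h.py <<'E'
def go(x,y,z,yawdeg=None):
    "what is left to a target: spin units, and slide units in the tool axes AFTER the spin"
    s=state();p=s['eef_pos'];yaw=s['tcp_rot'][2]
    Y=yaw if yawdeg is None else np.radians(yawdeg)
    d=np.array([x,y,z])-p;t=np.array([d[0]*np.cos(Y)+d[1]*np.sin(Y),d[0]*np.sin(Y)-d[1]*np.cos(Y),-d[2]])
    print('t',round(s['t'],2),'pos',np.round(p,1),'rot',np.round(np.degrees(s['tcp_rot']),1),'F',np.round(s['ft_force'],1),'open',round(s['opening'],3),'grip',round(s['grip_force'],1))
    print('spin',round(np.degrees(yaw-Y)/30,3),'slide',np.round(t/400,4),'rows',round(np.linalg.norm(t)/41,1))
E
python3 -c "
from h import *
go(624.5,97,200,8.8)"
```

```text
t 0.1 pos [ 272.2 -562.4  214.1] rot [-179.9   -0.    25.8] F [-0.2  0.6 -0.4] open 0.999 grip 0.0
spin 0.568 slide [ 1.1225 -1.4943  0.0353] rows 18.2
```

>>> {"name": "carry_out", "arguments": {
  "moves": [
    {"slide": [0, 0, 0], "spin": 0.19},
    {"slide": [0, 0, 0], "spin": 0.19},
    {"slide": [0, 0, 0], "spin": 0.188},
    {"slide": [0.06, -0.08, 0], "spin": 0},
    {"slide": [0.06, -0.08, 0], "spin": 0},
    {"slide": [0.06, -0.08, 0], "spin": 0},
    {"slide": [0.06, -0.08, 0], "spin": 0},
    {"slide": [0.06, -0.08, 0], "spin": 0},
    {"slide": [0.06, -0.08, 0], "spin": 0},
    {"slide": [0.06, -0.08, 0], "spin": 0},
    {"slide": [0.06, -0.08, 0], "spin": 0},
    {"slide": [0.06, -0.08, 0], "spin": 0}
  ],
  "hand": 0.5
}}

```text
t: 1.1
eef_pos: [442.2, -243.0, 214.5]
tcp_rot: [-3.141, 0.0, 0.153]
ft_force: [0.4, -0.9, -0.4]
opening: 0.5
grip_force: 0.0
```

```bash
python3 -c "
from h import *
go(624.5,97,200,8.8)"
```

```text
t 1.1 pos [ 442.2 -243.   214.5] rot [-180.     0.     8.8] F [ 0.4 -0.9 -0.4] open 0.5 grip 0.0
spin -0.001 slide [ 0.5804 -0.7704  0.0364] rows 9.4
```

>>> {"name": "carry_out", "arguments": {
  "moves": [
    {"slide": [0.06, -0.08, 0.003], "spin": 0},
    {"slide": [0.06, -0.08, 0.003], "spin": 0},
    {"slide": [0.06, -0.08, 0.003], "spin": 0},
    {"slide": [0.06, -0.08, 0.003], "spin": 0},
    {"slide": [0.06, -0.08, 0.003], "spin": 0},
    {"slide": [0.06, -0.08, 0.003], "spin": 0},
    {"slide": [0.06, -0.08, 0.003], "spin": 0},
    {"slide": [0.06, -0.08, 0.003], "spin": 0},
    {"slide": [0.06, -0.08, 0.003], "spin": 0},
    {"slide": [0.04, -0.05, 0.003], "spin": 0},
    {"slide": [0, 0, 0], "spin": 0}
  ]
}}

```text
t: 2.02
eef_pos: [625.3, 99.0, 201.6]
tcp_rot: [-3.141, 0.0, 0.157]
ft_force: [0.4, 0.3, -0.3]
opening: 0.498
grip_force: 0.0
```

Run:
```python
from h import *
go(624.5,97,94,8.8)
o=[]
c=read_camera('side');p=proj(c,[[624.5,97,120]])[0].astype(int);print(p,proj(c,[[624.5,97,120],state()['eef_pos']]))
a=cv2.resize(c['color'][p[1]-60:p[1]+50,p[0]-60:p[0]+80],None,fx=5,fy=5,interpolation=cv2.INTER_CUBIC)
cv2.imwrite('pics/side1.png',a[:,:,::-1]);pickle.dump(c,open('side1.pkl','wb'))
```

```text
t 2.02 pos [625.3  99.  201.6] rot [-180.    0.    9.] F [ 0.4  0.3 -0.3] open 0.498 grip 0.0
spin 0.007 slide [-0.0028  0.0047  0.269 ] rows 2.6
[284 156] [[284.31984554 156.61868858]
 [284.8023051  129.6623154 ]]
```

View pics/side1.png

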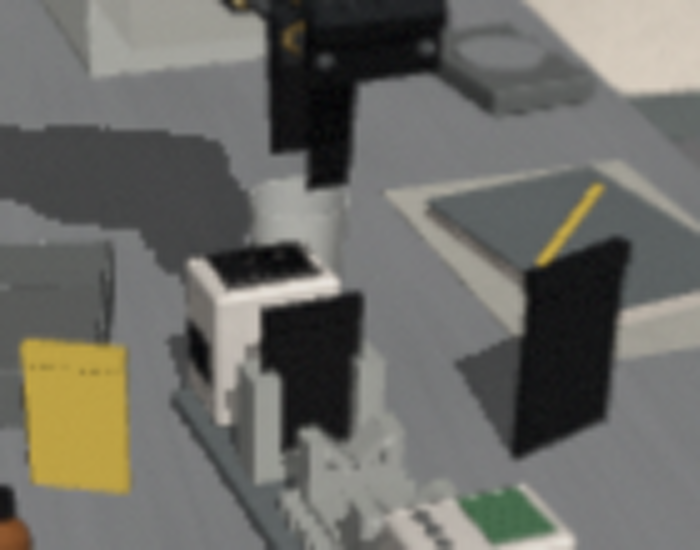

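Side view: plate rim corners at crop (262,308) and (362,294), with the fingers above at about (310,165). I'll check this against the top-view estimate at z = 120.

Run:
```python
from h import *
c=pickle.load(open('side1.pkl','rb'))
X=onz(c,np.array([(262,308),(362,294)])/5+[224,96]-.4,120);print(X,X.mean(0),np.linalg.norm(X[1]-X[0]))
t=pickle.load(open('top0.pkl','rb'));print(tri([c,t],[[285.6,155.8],np.array([(264.7,163)])[0]/5+[165,120]-.4]))
```

```text
[[600.84020692  98.09736842 120.        ]
 [660.0990293  103.93236619 120.        ]] [630.46961811 101.01486731 120.        ] 59.54540476826258
[625.91561827  97.39181632 121.63690228]
```

>>> {"name": "carry_out", "arguments": {
  "moves": [
    {"slide": [0.003, 0.002, 0.09], "spin": 0.007},
    {"slide": [0, 0, 0.09], "spin": 0},
    {"slide": [0, 0, 0.05], "spin": 0},
    {"slide": [0, 0, 0.038], "spin": 0},
    {"slide": [0, 0, 0], "spin": 0}
  ]
}}

```text
t: 2.48
eef_pos: [623.3, 93.0, 92.2]
tcp_rot: [-3.141, 0.006, 0.149]
ft_force: [0.6, -1.2, 0.4]
opening: 0.5
grip_force: 0.0
```

>>> {"name": "carry_out", "arguments": {
  "moves": [
    {"slide": [0, 0, 0], "spin": 0},
    {"slide": [0, 0, 0], "spin": 0},
    {"slide": [0, 0, 0], "spin": 0}
  ],
  "hand": 0.85
}}

```text
t: 2.73
eef_pos: [625.9, 93.9, 96.9]
tcp_rot: [3.141, -0.002, 0.149]
ft_force: [-0.7, 0.4, -0.1]
opening: 0.343
grip_force: 0.0
```

>>> {"name": "carry_out", "arguments": {
  "moves": [
    {"slide": [0, 0, 0], "spin": 0},
    {"slide": [0, 0, 0], "spin": 0},
    {"slide": [0, 0, 0], "spin": 0}
  ]
}}

```text
t: 2.98
eef_pos: [625.5, 94.3, 96.0]
tcp_rot: [3.141, -0.001, 0.15]
ft_force: [0.2, -0.0, -0.5]
opening: 0.168
grip_force: 0.0
```

```bash
python3 -c "
from h import *
go(625.5,97.5,94,8.8)"
```

```text
t 2.98 pos [625.5  94.3  96. ] rot [ 1.8e+02 -1.0e-01  8.6e+00] F [ 0.2 -0.  -0.5] open 0.168 grip 0.0
spin -0.007 slide [ 0.0013 -0.0079  0.0051] rows 0.1
```

>>> {"name": "carry_out", "arguments": {
  "moves": [
    {"slide": [0, -0.005, 0.004], "spin": 0},
    {"slide": [0, 0, 0], "spin": 0},
    {"slide": [0, 0, 0], "spin": 0}
  ]
}}

```text
t: 3.23
eef_pos: [624.9, 96.4, 93.7]
tcp_rot: [3.141, 0.0, 0.15]
ft_force: [0.1, -0.6, 0.0]
opening: 0.15
grip_force: 0.0
```

>>> {"name": "carry_out", "arguments": {
  "moves": [
    {"slide": [0, 0, 0], "spin": 0},
    {"slide": [0, 0, 0], "spin": 0},
    {"slide": [0, 0, 0], "spin": 0},
    {"slide": [0, 0, 0], "spin": 0}
  ],
  "hand": 1
}}

```text
t: 3.57
eef_pos: [625.0, 96.3, 93.7]
tcp_rot: [3.142, 0.0, 0.15]
ft_force: [-0.0, 0.5, 0.1]
opening: 0.094
grip_force: 30.0
```

```bash
python3 -c "
from h import *
go(625.5,97.5,94,8.8)"
```

```text
t 3.57 pos [625.   96.3  93.7] rot [180.    0.    8.6] F [-0.   0.5  0.1] open 0.094 grip 30.0
spin -0.007 slide [ 0.0017 -0.0029 -0.0006] rows 0.0
```

>>> {"name": "carry_out", "arguments": {
  "moves": [
    {"slide": [0, 0, -0.015], "spin": 0},
    {"slide": [0, 0, -0.03], "spin": 0},
    {"slide": [0, 0, -0.03], "spin": 0},
    {"slide": [0, 0, -0.03], "spin": 0},
    {"slide": [0, 0, -0.03], "spin": 0},
    {"slide": [0, 0, -0.03], "spin": 0},
    {"slide": [0, 0, -0.03], "spin": 0},
    {"slide": [0, 0, -0.03], "spin": 0},
    {"slide": [0, 0, -0.03], "spin": 0},
    {"slide": [0, 0, -0.03], "spin": 0},
    {"slide": [0, 0, -0.02], "spin": 0},
    {"slide": [0, 0, 0], "spin": 0}
  ]
}}

```text
t: 4.57
eef_pos: [625.6, 96.3, 218.1]
tcp_rot: [3.141, -0.003, 0.15]
ft_force: [-0.2, 0.2, -0.9]
opening: 0.092
grip_force: 30.0
```

Run:
```python
from h import *
t=pickle.load(open('top0.pkl','rb'));im=t['color']
# tray floor corners -> check of the centre and yaw from the dark inner region
hsv=cv2.cvtColor(im,cv2.COLOR_RGB2HSV)
m=(im.max(2)<135)&(im.max(2)>85);m[:, :115]=0;m[:,185:]=0;m[:185]=0;m[245:]=0
k=max(blobs(cv2.morphologyEx(m.astype(np.uint8),cv2.MORPH_OPEN,np.ones((3,3)))),key=cv2.contourArea)
q=cv2.boxPoints(cv2.minAreaRect(k));X=onz(t,q,4);print(np.round(q),np.round(X[:,:2]),X.mean(0),np.linalg.norm(np.roll(X,-1,0)-X,axis=1))
go(455,255,219,-10)
```

```text
[[164. 243.]
 [174. 196.]
 [185. 198.]
 [174. 246.]] [[380. 250.]
 [518. 226.]
 [512. 196.]
 [374. 220.]] [446.15966179 222.66235938   4.        ] [140.2392659   31.01789243 140.09674541  30.57126726]
t 4.57 pos [625.6  96.3 218.1] rot [180.   -0.2   8.6] F [-0.2  0.2 -0.9] open 0.092 grip 30.0
spin 0.619 slide [-0.4889 -0.3166 -0.0023] rows 5.7
```

>>> {"name": "carry_out", "arguments": {
  "moves": [
    {"slide": [0, 0, 0], "spin": 0.155},
    {"slide": [0, 0, 0], "spin": 0.155},
    {"slide": [0, 0, 0], "spin": 0.155},
    {"slide": [0, 0, 0], "spin": 0.154},
    {"slide": [-0.061, -0.04, 0], "spin": 0},
    {"slide": [-0.061, -0.04, 0], "spin": 0},
    {"slide": [-0.061, -0.04, 0], "spin": 0},
    {"slide": [-0.061, -0.04, 0], "spin": 0},
    {"slide": [-0.061, -0.04, 0], "spin": 0},
    {"slide": [-0.061, -0.04, 0], "spin": 0},
    {"slide": [-0.061, -0.04, 0], "spin": 0},
    {"slide": [-0.061, -0.036, 0], "spin": 0}
  ]
}}

```text
t: 5.57
eef_pos: [453.4, 255.4, 215.4]
tcp_rot: [3.141, 0.001, -0.174]
ft_force: [0.5, 0.3, -1.2]
opening: 0.09
grip_force: 30.0
```

>>> {"name": "carry_out", "arguments": {
  "moves": [
    {"slide": [0, 0, 0.06], "spin": 0},
    {"slide": [0, 0, 0.06], "spin": 0},
    {"slide": [0, 0, 0.06], "spin": 0},
    {"slide": [0, 0, 0.06], "spin": 0},
    {"slide": [0, 0, 0.04], "spin": 0},
    {"slide": [0, 0, 0.02], "spin": 0},
    {"slide": [0, 0, 0], "spin": 0},
    {"slide": [0, 0, 0], "spin": 0}
  ]
}}

```text
t: 6.23
eef_pos: [454.8, 254.6, 96.0]
tcp_rot: [3.141, 0.0, -0.174]
ft_force: [-0.4, -0.5, -1.2]
opening: 0.093
grip_force: 30.0
```

Run:
```python
from h import *
go(455,255,75,-10)
o=[]
for n in('side','top'):
    c=read_camera(n);p=proj(c,[[458,270,50]])[0].astype(int)
    o.append(cv2.resize(c['color'][p[1]-50:p[1]+50,p[0]-50:p[0]+50],(400,400),interpolation=cv2.INTER_CUBIC))
cv2.imwrite('pics/tray1.png',np.hstack(o)[:,:,::-1])
```

```text
t 6.23 pos [454.8 254.6  96. ] rot [180.   0. -10.] F [-0.4 -0.5 -1.2] open 0.093 grip 30.0
spin 0.0 slide [ 0.0003 -0.001   0.0525] rows 0.5
```

View pics/tray1.png

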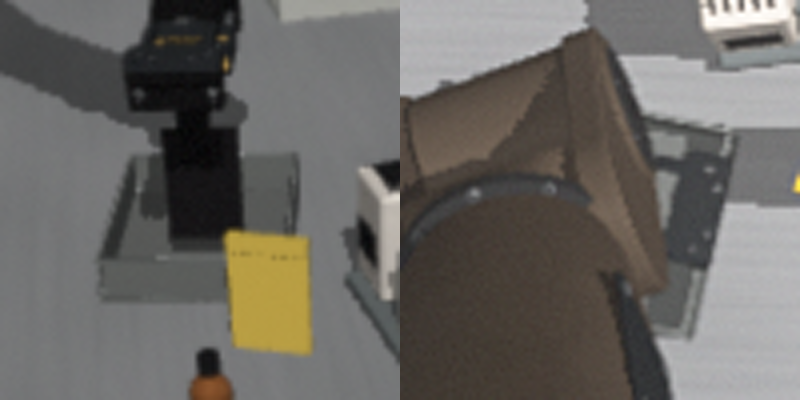

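The plate hangs upright over the tray interior: lower edge at (205,245) in the side crop, inside the walls (115–295). Next I lower it to the floor.

>>> {"name": "carry_out", "arguments": {
  "moves": [
    {"slide": [0, 0, 0.02], "spin": 0},
    {"slide": [0, 0, 0.02], "spin": 0},
    {"slide": [0, 0, 0.01], "spin": 0},
    {"slide": [0, 0, 0.005], "spin": 0},
    {"slide": [0, 0, 0], "spin": 0},
    {"slide": [0, 0, 0], "spin": 0}
  ]
}}

```text
t: 6.83
eef_pos: [454.7, 254.6, 73.6]
tcp_rot: [3.141, 0.0, -0.174]
ft_force: [0.7, -0.6, -0.5]
opening: 0.09
grip_force: 30.0
```

>>> {"name": "carry_out", "arguments": {
  "moves": [
    {"slide": [0, 0, 0.004], "spin": 0},
    {"slide": [0, 0, 0], "spin": 0},
    {"slide": [0, 0, 0], "spin": 0}
  ]
}}

```text
t: 7.08
eef_pos: [455.1, 254.8, 72.7]
tcp_rot: [-3.141, -0.001, -0.174]
ft_force: [0.5, -0.0, 4.2]
opening: 0.093
grip_force: 30.0
```

>>> {"name": "carry_out", "arguments": {
  "moves": [
    {"slide": [0, 0, 0], "spin": 0},
    {"slide": [0, 0, 0], "spin": 0},
    {"slide": [0, 0, 0], "spin": 0},
    {"slide": [0, 0, 0], "spin": 0},
    {"slide": [0, 0, 0], "spin": 0},
    {"slide": [0, 0, 0], "spin": 0}
  ],
  "hand": 0.6
}}

```text
t: 7.58
eef_pos: [454.7, 254.6, 72.1]
tcp_rot: [3.141, 0.0, -0.174]
ft_force: [-0.3, 0.3, 1.3]
opening: 0.392
grip_force: 0.0
```

>>> {"name": "carry_out", "arguments": {
  "moves": [
    {"slide": [0, -0.02, 0], "spin": 0},
    {"slide": [0, -0.02, 0], "spin": 0},
    {"slide": [0, -0.02, 0], "spin": 0},
    {"slide": [0, -0.02, 0], "spin": 0},
    {"slide": [0, -0.02, 0], "spin": 0},
    {"slide": [0, -0.02, 0], "spin": 0},
    {"slide": [0, 0, 0], "spin": 0},
    {"slide": [0, 0, 0], "spin": 0}
  ]
}}

```text
t: 8.25
eef_pos: [463.0, 302.4, 72.1]
tcp_rot: [-3.142, -0.0, -0.173]
ft_force: [0.7, -0.5, 0.0]
opening: 0.402
grip_force: 0.3
```

Run:
```python
from h import *
go(455,255,75,-10)
c=read_camera('side');p=proj(c,[[458,270,50]])[0].astype(int)
cv2.imwrite('pics/tray2.png',cv2.resize(c['color'][p[1]-50:p[1]+50,p[0]-50:p[0]+50],(500,500),interpolation=cv2.INTER_CUBIC)[:,:,::-1])
```

```text
t 8.25 pos [463.  302.4  72.1] rot [-180.    -0.    -9.9] F [ 0.7 -0.5  0. ] open 0.402 grip 0.3
spin 0.002 slide [ 0.001   0.1202 -0.0073] rows 1.2
```

View pics/tray2.png

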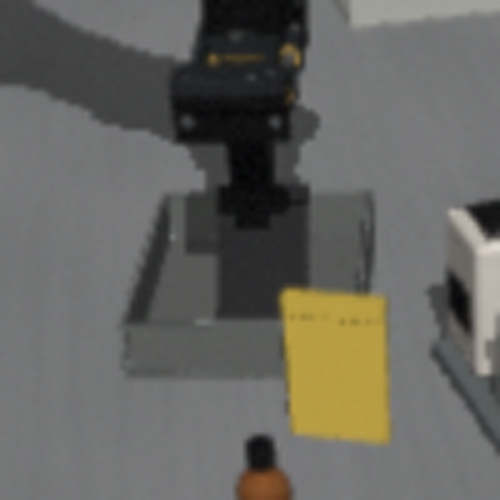

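The plate now leans on the leading finger: it is foreshortened, with its top near (265,190) in the crop and its lower edge inside the tray. I open the hand, then rise.

>>> {"name": "carry_out", "arguments": {
  "moves": [
    {"slide": [0, 0, 0], "spin": 0},
    {"slide": [0, 0, 0], "spin": 0},
    {"slide": [0, 0, 0], "spin": 0},
    {"slide": [0, 0, 0], "spin": 0},
    {"slide": [0, 0, 0], "spin": 0},
    {"slide": [0, 0, 0], "spin": 0},
    {"slide": [0, 0, -0.02], "spin": 0},
    {"slide": [0, 0, -0.04], "spin": 0},
    {"slide": [0, 0, -0.08], "spin": 0},
    {"slide": [0, 0, -0.1], "spin": 0},
    {"slide": [0, 0, -0.1], "spin": 0}
  ],
  "hand": 0.1
}}

```text
t: 9.22
eef_pos: [462.5, 301.6, 210.0]
tcp_rot: [3.141, 0.001, -0.174]
ft_force: [1.0, 1.2, 0.5]
opening: 0.899
grip_force: 0.0
```

Run:
```python
from h import *
c=read_camera('side');p=proj(c,[[458,270,50]])[0].astype(int)
cv2.imwrite('pics/tray3.png',cv2.resize(c['color'][p[1]-50:p[1]+50,p[0]-50:p[0]+50],(500,500),interpolation=cv2.INTER_CUBIC)[:,:,::-1])
go(424.5,-321.2,200,82.2)
```

```text
t 9.27 pos [465.  303.  217.9] rot [-179.7   -0.5  -10. ] F [1.  1.4 7.6] open 0.902 grip 0.0
spin -3.073 slide [-1.5597  0.1114  0.0448] rows 15.3
```

View pics/tray3.png

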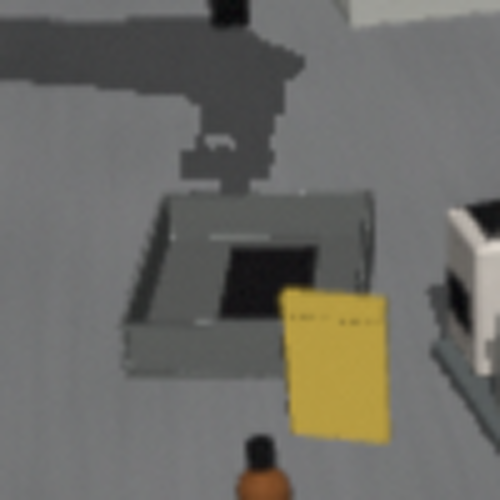

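The plate lies flat in the tray (crop 220–318, 245–318). Next is the tube.

>>> {"name": "carry_out", "arguments": {
  "moves": [
    {"slide": [0, 0, 0], "spin": -0.23},
    {"slide": [0, 0, 0], "spin": -0.23},
    {"slide": [0, 0, 0], "spin": -0.23},
    {"slide": [0, 0, 0], "spin": -0.23},
    {"slide": [0, 0, 0], "spin": -0.23},
    {"slide": [0, 0, 0], "spin": -0.23},
    {"slide": [0, 0, 0], "spin": -0.23},
    {"slide": [0, 0, 0], "spin": -0.23},
    {"slide": [0, 0, 0], "spin": -0.23},
    {"slide": [0, 0, 0], "spin": -0.23},
    {"slide": [0, 0, 0], "spin": -0.23},
    {"slide": [0, 0, 0], "spin": -0.23}
  ],
  "hand": 0.5
}}

```text
t: 10.27
eef_pos: [462.9, 301.8, 208.6]
tcp_rot: [3.141, -0.0, 1.277]
ft_force: [-0.3, 0.1, -0.4]
opening: 0.497
grip_force: 0.0
```

>>> {"name": "carry_out", "arguments": {
  "moves": [
    {"slide": [0, 0, 0], "spin": -0.157},
    {"slide": [0, 0, 0], "spin": -0.157},
    {"slide": [-0.09, 0.006, 0], "spin": 0},
    {"slide": [-0.09, 0.006, 0], "spin": 0},
    {"slide": [-0.09, 0.006, 0], "spin": 0},
    {"slide": [-0.09, 0.006, 0], "spin": 0},
    {"slide": [-0.09, 0.006, 0], "spin": 0},
    {"slide": [-0.09, 0.006, 0], "spin": 0},
    {"slide": [-0.09, 0.006, 0], "spin": 0},
    {"slide": [-0.09, 0.006, 0], "spin": 0},
    {"slide": [-0.09, 0.006, 0], "spin": 0},
    {"slide": [-0.09, 0.006, 0], "spin": 0}
  ]
}}

```text
t: 11.27
eef_pos: [437.6, -59.7, 208.8]
tcp_rot: [3.141, 0.0, 1.435]
ft_force: [0.4, 0.9, 0.0]
opening: 0.502
grip_force: 0.0
```

Run:
```python
from h import *
go(424.5,-321.2,140,82.2)
```

```text
t 11.27 pos [437.6 -59.7 208.8] rot [179.9   0.   82.2] F [0.4 0.9 0. ] open 0.502 grip 0.0
spin 0.001 slide [-0.6521  0.0562  0.1719] rows 6.6
```

>>> {"name": "carry_out", "arguments": {
  "moves": [
    {"slide": [-0.08, 0.007, 0], "spin": 0},
    {"slide": [-0.08, 0.007, 0], "spin": 0},
    {"slide": [-0.08, 0.007, 0], "spin": 0},
    {"slide": [-0.08, 0.007, 0], "spin": 0},
    {"slide": [-0.08, 0.007, 0.03], "spin": 0},
    {"slide": [-0.08, 0.007, 0.04], "spin": 0},
    {"slide": [-0.08, 0.007, 0.05], "spin": 0},
    {"slide": [-0.08, 0.007, 0.05], "spin": 0},
    {"slide": [-0.012, 0, 0], "spin": 0},
    {"slide": [0, 0, 0], "spin": 0}
  ]
}}

```text
t: 12.1
eef_pos: [424.4, -320.8, 139.5]
tcp_rot: [-3.14, -0.001, 1.433]
ft_force: [-0.4, 0.2, -0.3]
opening: 0.5
grip_force: 0.0
```

Run:
```python
from h import *
s=pickle.load(open('side0.pkl','rb'));t=pickle.load(open('top0.pkl','rb'))
im=s['color'][270:335,210:290]; 
print('side centre z48',onz(s,np.array([(348,413),(344,487)])/1.5-.2,48))
go(424.5,-321.2,29,82.2)
c=read_camera('side');p=proj(c,[[424,-321,48]])[0].astype(int);print(p, proj(c,[[424.5,-321.2,60],state()['eef_pos']]))
cv2.imwrite('pics/tube1.png',cv2.resize(c['color'][p[1]-60:p[1]+50,p[0]-55:p[0]+70],None,fx=5,fy=5,interpolation=cv2.INTER_CUBIC)[:,:,::-1]);pickle.dump(c,open('side2.pkl','wb'))
```

```text
side centre z48 [[ 435.13035507 -259.13632746   48.        ]
 [ 417.78765619 -378.47925264   48.        ]]
t 12.1 pos [ 424.4 -320.8  139.5] rot [-1.799e+02 -1.000e-01  8.210e+01] F [-0.4  0.2 -0.3] open 0.5 grip 0.0
spin -0.004 slide [-0.001   0.0004  0.2762] rows 2.7
[229 299] [[229.25426379 294.91413405]
 [226.43506845 263.19691201]]
```

View pics/tube1.png

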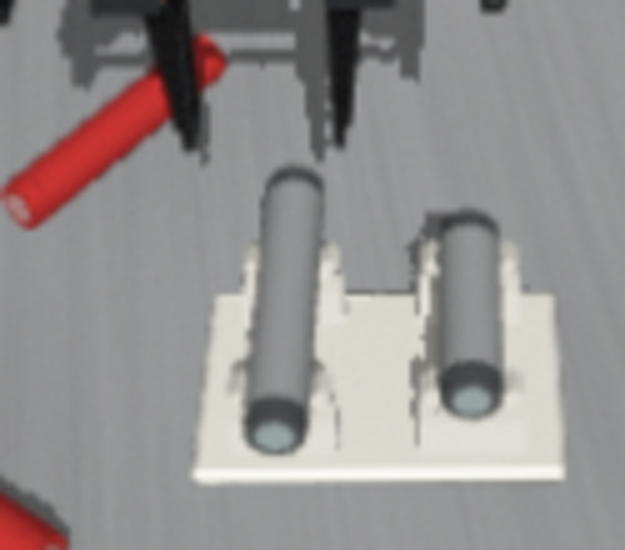

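The longer tube is the one at left, (270,175)–(275,440) in the crop, and the fingers straddle its line. Side and top estimates agree within 2 mm. I descend and close.

>>> {"name": "carry_out", "arguments": {
  "moves": [
    {"slide": [0, 0.002, 0.08], "spin": 0},
    {"slide": [0, 0, 0.08], "spin": 0},
    {"slide": [0, 0, 0.06], "spin": 0},
    {"slide": [0, 0, 0.035], "spin": 0},
    {"slide": [0, 0, 0.019], "spin": 0},
    {"slide": [0, 0, 0], "spin": 0},
    {"slide": [0, 0, 0], "spin": 0}
  ]
}}

```text
t: 12.73
eef_pos: [426.4, -319.2, 31.7]
tcp_rot: [3.141, 0.001, 1.436]
ft_force: [-0.8, 0.4, 0.1]
opening: 0.5
grip_force: 0.0
```

>>> {"name": "carry_out", "arguments": {
  "moves": [
    {"slide": [0, 0, 0], "spin": 0},
    {"slide": [0, 0, 0], "spin": 0},
    {"slide": [0, 0, 0], "spin": 0}
  ],
  "hand": 0.7
}}

```text
t: 12.98
eef_pos: [426.2, -319.8, 31.6]
tcp_rot: [3.14, 0.001, 1.435]
ft_force: [0.4, -1.2, -0.1]
opening: 0.352
grip_force: 0.0
```

>>> {"name": "carry_out", "arguments": {
  "moves": [
    {"slide": [0, 0, 0], "spin": 0},
    {"slide": [0, 0, 0], "spin": 0},
    {"slide": [0, 0, 0], "spin": 0}
  ],
  "hand": 1
}}

```text
t: 13.23
eef_pos: [426.0, -319.8, 31.1]
tcp_rot: [3.141, 0.0, 1.435]
ft_force: [-0.1, 1.3, 6.4]
opening: 0.245
grip_force: 29.9
```

>>> {"name": "carry_out", "arguments": {
  "moves": [
    {"slide": [0, 0, -0.02], "spin": 0},
    {"slide": [0, 0, -0.04], "spin": 0},
    {"slide": [0, 0, -0.06], "spin": 0},
    {"slide": [0, 0, -0.08], "spin": 0},
    {"slide": [0, 0, -0.08], "spin": 0},
    {"slide": [0, 0, -0.08], "spin": 0},
    {"slide": [0, 0, -0.06], "spin": 0},
    {"slide": [0, 0, -0.03], "spin": 0},
    {"slide": [0, 0, 0], "spin": -0.19},
    {"slide": [0, 0, 0], "spin": -0.19},
    {"slide": [0, 0, 0], "spin": -0.175},
    {"slide": [0, 0, 0], "spin": 0}
  ]
}}

```text
t: 14.23
eef_pos: [425.5, -319.4, 210.9]
tcp_rot: [-3.141, -0.0, 1.73]
ft_force: [0.6, 0.2, -1.5]
opening: 0.249
grip_force: 29.8
```

Run:
```python
from h import *
# second measurement: heads' and holder's edges in the side view with heights known
go(638.5,4,210,98.8)
c=read_camera('top')
cv2.imwrite('pics/v1.png',cv2.resize(c['color'][115:195,160:320],None,fx=5,fy=5,interpolation=cv2.INTER_CUBIC)[:,:,::-1]);pickle.dump(c,open('top2.pkl','wb'))
```

```text
t 14.23 pos [ 425.5 -319.4  210.9] rot [-180.    -0.    99.1] F [ 0.6  0.2 -1.5] open 0.249 grip 29.8
spin 0.011 slide [0.7175 0.6498 0.0023] rows 9.4
```

View pics/v1.png

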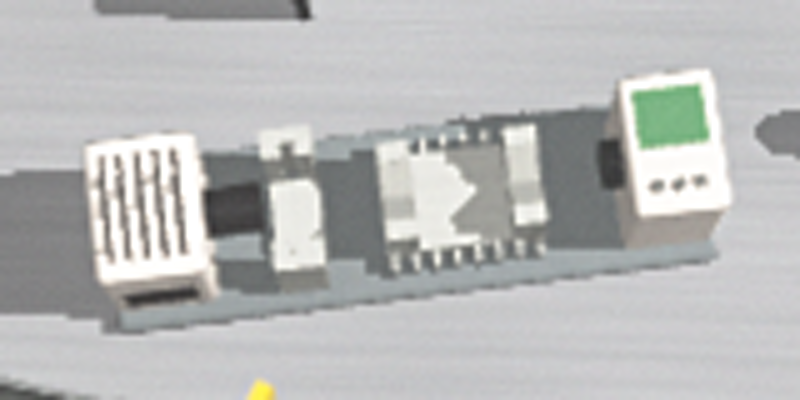

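The V-block lands lie at crop (398,193) and (525,175), with a dark band (the near face) inside each. I'll get the groove line from intensity profiles across the lands.

Run:
```python
from h import *
c=pickle.load(open('top2.pkl','rb'));g=c['color'].mean(2)
for col in (238,239,240,241,263,264,265,266):
    print(col,g[138:168,col].astype(int))
def P(u,v,z): return onz(c,[[u,v]],z)[0,:2].round(1)
y=np.array([np.cos(np.radians(98.8)),np.sin(np.radians(98.8))])
for X in ((640.8,3.3),(638.5,4),(636,4)):
    x=np.array([y[1],-y[0]])
    for s in(36,-36):
        Q=[np.r_[np.array(X)+s*y+a*x,z] for a,z in((28,70),(17,70),(0,53),(-17,70),(-28,70))]
        print(X,s,proj(c,Q).round(1).tolist())
```

```text
238 [200 200 195 157 166 210 234 234 227 197 209 211 212 214 213 212 198 184
 184 183 195 229 237 239 234 136 126 148 179 174]
239 [200 201 197 175 170 224 236 234 229 203 210 211 214 212 212 213 197 185
 182 184 193 231 236 239 233 135 130 159 183 187]
240 [198 200 196 162 172 228 237 234 218 212 213 213 215 213 215 212 197 183
 183 182 196 234 235 234 212 130 125 131 129 123]
241 [197 195 166 160 169 204 191 212 223 213 212 211 210 213 210 208 188 177
 182 181 201 235 234 235 207 129 122 125 117 106]
263 [112 118 188 237 233 230 209 211 211 213 215 215 214 199 185 183 183 193
 232 236 236 226 135 124 145 200 178 163 132 163]
264 [108 127 211 238 235 229 212 212 213 213 213 213 212 198 182 183 183 194
 236 239 242 236 136 122 135 190 180 176 152 169]
265 [112 130 223 238 235 219 216 214 216 216 216 216 212 195 183 183 183 192
 233 234 234 211 132 124 118 128 124 122 125 168]
266 [112 139 240 243 239 225 216 216 215 215 216 218 215 192 184 183 185 202
 236 235 234 184 122 116 113 113 113 107 124 166]
(640.8, 3.3) 36 [[238.7, 143.4], [239.1, 147.2], [240.0, 154.5], [240.6, 159.0], [241.1, 162.8]]
(640.8, 3.3) -36 [[264.1, 140.4], [264.6, 144.2], [265.1, 151.5], [266.1, 155.9], [266.7, 159.7]]
(638.5, 4) 36 [[238.4, 144.2], [238.9, 148.0], [239.7, 155.2], [240.3, 159.8], [240.8, 163.6]]
(638.5, 4) -36 [[263.8, 141.2], [264.3, 145.0], [264.9, 152.2], [265.9, 156.7], [266.4, 160.5]]
(636, 4) 36 [[238.4, 145.1], [238.8, 148.9], [239.7, 156.1], [240.3, 160.6], [240.8, 164.5]]
(636, 4) -36 [[263.8, 142.1], [264.3, 145.8], [264.9, 153.1], [265.9, 157.6], [266.4, 161.4]]
```

```bash
python3 -c "
from h import *
go(642,3.5,210,98.8)"
```

```text
t 14.28 pos [ 425.6 -319.4  210.8] rot [-180.    -0.    98.8] F [ 0.6 -0.3 -1.6] open 0.25 grip 29.8
spin -0.0 slide [0.7149 0.6582 0.002 ] rows 9.5
```

>>> {"name": "carry_out", "arguments": {
  "moves": [
    {"slide": [0.06, 0.055, 0], "spin": 0},
    {"slide": [0.065, 0.06, 0], "spin": 0},
    {"slide": [0.065, 0.06, 0], "spin": 0},
    {"slide": [0.065, 0.06, 0], "spin": 0},
    {"slide": [0.065, 0.06, 0], "spin": 0},
    {"slide": [0.065, 0.06, 0], "spin": 0},
    {"slide": [0.065, 0.06, 0], "spin": 0},
    {"slide": [0.065, 0.06, 0], "spin": 0},
    {"slide": [0.065, 0.06, 0], "spin": 0},
    {"slide": [0.065, 0.06, 0], "spin": 0},
    {"slide": [0.06, 0.055, 0], "spin": 0},
    {"slide": [0.01, 0.01, 0], "spin": 0}
  ]
}}

```text
t: 15.28
eef_pos: [644.3, 7.8, 210.2]
tcp_rot: [3.141, -0.001, 1.725]
ft_force: [-0.1, -0.2, -2.7]
opening: 0.249
grip_force: 29.8
```

>>> {"name": "carry_out", "arguments": {
  "moves": [
    {"slide": [0, 0, 0.06], "spin": 0},
    {"slide": [0, 0, 0.08], "spin": 0},
    {"slide": [0, 0, 0.08], "spin": 0},
    {"slide": [0, 0, 0.06], "spin": 0},
    {"slide": [0, 0, 0.04], "spin": 0},
    {"slide": [0, 0, 0], "spin": 0},
    {"slide": [0, 0, 0], "spin": 0},
    {"slide": [0, 0, 0], "spin": 0},
    {"slide": [0, 0, 0], "spin": 0}
  ]
}}

```text
t: 16.03
eef_pos: [643.2, 3.5, 84.2]
tcp_rot: [3.14, 0.001, 1.725]
ft_force: [-1.1, 0.0, -0.6]
opening: 0.248
grip_force: 29.8
```

Run:
```python
from h import *
go(642,3.5,53.1,98.8)
c=read_camera('side');p=proj(c,[[642,3.5,90]])[0].astype(int)
cv2.imwrite('pics/v2.png',cv2.resize(c['color'][p[1]-45:p[1]+55,p[0]-60:p[0]+70],None,fx=5,fy=5,interpolation=cv2.INTER_CUBIC)[:,:,::-1])
```

```text
t 16.03 pos [643.2   3.5  84.2] rot [179.9   0.   98.8] F [-1.1  0.  -0.6] open 0.248 grip 29.8
spin 0.001 slide [ 0.0004 -0.0029  0.0777] rows 0.8
```

View pics/v2.png

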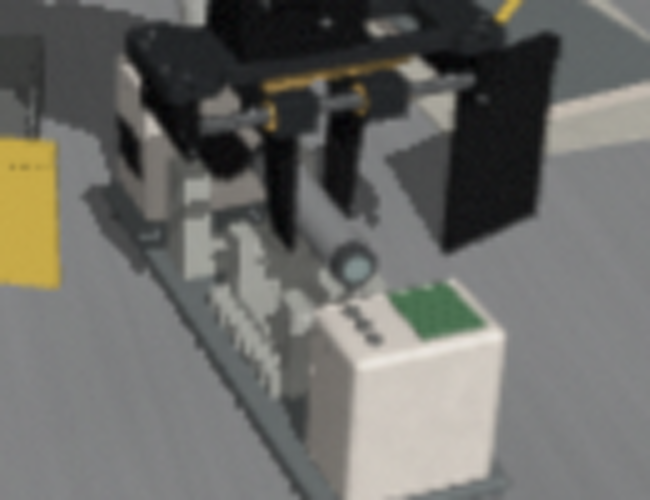

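The tube is gripped by the fingers and hangs level over the V-block, with its end at (355,262), clear of the detector head. I lower it in decreasing steps.

>>> {"name": "carry_out", "arguments": {
  "moves": [
    {"slide": [0, -0.002, 0.03], "spin": 0},
    {"slide": [0, 0, 0.02], "spin": 0},
    {"slide": [0, 0, 0.01], "spin": 0},
    {"slide": [0, 0, 0.005], "spin": 0},
    {"slide": [0, 0, 0], "spin": 0},
    {"slide": [0, 0, 0], "spin": 0},
    {"slide": [0, 0, 0], "spin": 0}
  ]
}}

```text
t: 16.67
eef_pos: [641.7, 3.6, 56.7]
tcp_rot: [-3.141, 0.0, 1.726]
ft_force: [-0.3, -0.3, -1.9]
opening: 0.245
grip_force: 29.8
```

>>> {"name": "carry_out", "arguments": {
  "moves": [
    {"slide": [0, 0, 0.005], "spin": 0},
    {"slide": [0, 0, 0], "spin": 0},
    {"slide": [0, 0, 0], "spin": 0},
    {"slide": [0, 0, 0], "spin": 0}
  ]
}}

```text
t: 17.0
eef_pos: [642.3, 3.5, 55.0]
tcp_rot: [3.14, 0.0, 1.726]
ft_force: [3.0, 0.6, 0.7]
opening: 0.247
grip_force: 29.8
```

>>> {"name": "carry_out", "arguments": {
  "moves": [
    {"slide": [0, 0, 0.0025], "spin": 0},
    {"slide": [0, 0, 0], "spin": 0},
    {"slide": [0, 0, 0], "spin": 0},
    {"slide": [0, 0, 0], "spin": 0}
  ]
}}

```text
t: 17.33
eef_pos: [642.8, 3.6, 54.3]
tcp_rot: [3.139, 0.001, 1.726]
ft_force: [5.7, 2.1, 5.2]
opening: 0.245
grip_force: 29.8
```

The force is toward +x, so only the near face is touching. I shift along tool +y.

>>> {"name": "carry_out", "arguments": {
  "moves": [
    {"slide": [0, 0.004, 0], "spin": 0},
    {"slide": [0, 0, 0], "spin": 0},
    {"slide": [0, 0, 0], "spin": 0},
    {"slide": [0, 0, 0], "spin": 0}
  ]
}}

```text
t: 17.67
eef_pos: [643.5, 3.8, 53.8]
tcp_rot: [3.141, 0.0, 1.726]
ft_force: [3.6, 0.4, 4.5]
opening: 0.247
grip_force: 29.8
```

>>> {"name": "carry_out", "arguments": {
  "moves": [
    {"slide": [0, 0, 0.002], "spin": 0},
    {"slide": [0, 0, 0], "spin": 0},
    {"slide": [0, 0, 0], "spin": 0},
    {"slide": [0, 0, 0], "spin": 0}
  ]
}}

```text
t: 18.0
eef_pos: [643.7, 3.8, 53.5]
tcp_rot: [3.141, 0.0, 1.726]
ft_force: [2.0, 0.3, 8.0]
opening: 0.245
grip_force: 29.8
```

>>> {"name": "carry_out", "arguments": {
  "moves": [
    {"slide": [0, 0.001, 0.001], "spin": 0},
    {"slide": [0, 0, 0], "spin": 0},
    {"slide": [0, 0, 0], "spin": 0},
    {"slide": [0, 0, 0], "spin": 0},
    {"slide": [0, 0, 0], "spin": 0}
  ]
}}

```text
t: 18.42
eef_pos: [643.9, 3.8, 53.3]
tcp_rot: [3.141, 0.001, 1.726]
ft_force: [-0.5, -0.4, 12.0]
opening: 0.247
grip_force: 29.8
```

>>> {"name": "carry_out", "arguments": {
  "moves": [
    {"slide": [0, 0, 0.001], "spin": 0},
    {"slide": [0, 0, 0], "spin": 0},
    {"slide": [0, 0, 0], "spin": 0},
    {"slide": [0, 0, 0], "spin": 0},
    {"slide": [0, 0, 0], "spin": 0}
  ]
}}

```text
t: 18.83
eef_pos: [644.0, 3.7, 53.1]
tcp_rot: [3.141, 0.001, 1.726]
ft_force: [-0.2, -1.5, 13.5]
opening: 0.244
grip_force: 30.0
```

```bash
python3 -c "
from h import *
go(642,3.5,53.1,98.8);s=state();print(s['moment'],s['tcp_rot'])"
```

```text
t 18.83 pos [644.    3.7  53.1] rot [179.9   0.   98.9] F [-0.2 -1.5 13.5] open 0.244 grip 30.0
spin 0.003 slide [ 0.0003 -0.005  -0.    ] rows 0.0
[-0.13351394 -0.07192755  0.22477206] [3.14057606e+00 6.58044724e-04 1.72609694e+00]
```

Both faces carry now: the lateral force is near zero and the height is as expected. I'll turn slightly to relieve the small yaw moment.

>>> {"name": "carry_out", "arguments": {
  "moves": [
    {"slide": [0, 0, 0], "spin": -0.015},
    {"slide": [0, 0, 0], "spin": 0},
    {"slide": [0, 0, 0], "spin": 0},
    {"slide": [0, 0, 0], "spin": 0},
    {"slide": [0, 0, 0], "spin": 0}
  ]
}}

```text
t: 19.25
eef_pos: [644.0, 3.7, 53.1]
tcp_rot: [3.141, 0.001, 1.733]
ft_force: [-0.1, -1.5, 12.4]
opening: 0.248
grip_force: 30.0
```

```bash
python3 -c "
from h import *
go(642,3.5,53.1,98.8);s=state();print(s['moment'])
t=pickle.load(open('top2.pkl','rb'))
print(t['color'].mean(2)[145,228:275].astype(int),t['color'].mean(2)[160,228:275].astype(int))
u=np.array([np.cos(np.radians(98.8)),np.sin(np.radians(98.8))]);x=np.array([u[1],-u[0]])
print([proj(t,[np.r_[np.array([642.3,3.5])+s*u+a*x,70] for s in (45,27,-27,-45)])[:,0].round(1).tolist() for a in (22,-22)])"
```

```text
t 19.25 pos [644.    3.7  53.1] rot [179.9   0.   99.3] F [-0.1 -1.5 12.4] open 0.248 grip 30.0
spin 0.017 slide [ 0.0004 -0.005  -0.0001] rows 0.0
[-0.158326   -0.13756318  0.10824697]
[168 168 125 111 112 111 114 198 237 236 234 234 234 212 150 149 231 199
 188 190 199 156 153 152 157 158 157 157 160 158 156 154 140 202 216 211
 212 214 216 169 116 110 114 114 114 114 114] [115 114 112 113 113 112 113 107 123 211 237 236 235 234 234 232 233 234
 232 233 234 236 236 169 149 153 152 152 157 153 154 156 158 156 134 135
 136 132 122 118 117 115 114 115 114 114 116]
[[235.7, 242.1, 261.1, 267.5], [237.6, 244.0, 263.1, 269.5]]
```

>>> {"name": "carry_out", "arguments": {
  "moves": [
    {"slide": [0, 0, 0], "spin": -0.012},
    {"slide": [0, 0, 0], "spin": 0},
    {"slide": [0, 0, 0], "spin": 0},
    {"slide": [0, 0, 0], "spin": 0},
    {"slide": [0, 0, 0], "spin": 0},
    {"slide": [0, 0, 0], "spin": 0}
  ]
}}

```text
t: 19.75
eef_pos: [644.0, 3.6, 53.0]
tcp_rot: [3.141, 0.0, 1.739]
ft_force: [-0.4, -0.7, 13.0]
opening: 0.247
grip_force: 30.0
```

```bash
python3 -c "
from h import *
from cell import job_done
go(644,3.5,53.1,98.8);s=state();print(s['moment'],s['qvel'])
if abs(s['ft_force'][0])<3 and 7<s['ft_force'][2]<18 and s['grip_force']>20: print(job_done())"
```

```text
t 19.75 pos [644.    3.6  53. ] rot [179.9   0.   99.7] F [-0.4 -0.7 13. ] open 0.247 grip 30.0
spin 0.029 slide [-0.0004 -0.0001 -0.0001] rows 0.0
[-0.19500075 -0.11511461 -0.1458363 ] [-0.00070673 -0.00034899  0.00210798  0.00071275 -0.00062048  0.00125915]
the job is handed in; nothing more can be done
None
```

I handed the job in at 19.75 s; the hand-in call returned no verdict. The dark plate lies flat in the tray, and the long tube is held pressed into the V-block with about 13 N downward and almost no sideways force.

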